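# Swap a worn forming insert

## Task

In the row of three forming inserts on the blue stand, the one with the red-painted blade is worn out: take it out and, blade up, push it end first through the orange sprung flap of the return box, so that it drops inside and the flap closes behind it. Then set the spare insert from the bench gently into the emptied bay, upright, in the middle of its yellow outline and square with its two neighbours. Leave the two good inserts and everything else on the bench where they are.

Things in the scene. Friction and masses are not known exactly. Their poses are not given: they have to be found in the camera images.
- worn_center (a point): The worn insert, blade painted red, standing in one of the three bays of the stand (which one varies): a forming insert: inverted T 130 mm long, aluminium foot 52 mm wide and 14 mm high, white nylon blade 24 mm wide standing on it along the middle over the full length, 50 mm high overall, 0.28 to 0.54 kg. This point is its middle, 25 mm above its underside; x runs along its length, z up. 
- good_a_center (a point): A good insert with an unpainted white blade, in another bay, to be left alone: same shape. This point is its middle, 25 mm above its underside; x runs along its length, z up. 
- good_b_center (a point): The other good insert, in the remaining bay, to be left alone: same shape. This point is its middle, 25 mm above its underside; x runs along its length, z up. 
- spare_center (a point): The spare insert, standing on the bench (foot down) between stand and return box: same shape, white blade. This point is its middle, 25 mm above its underside; x runs along its length, z up. 
- mouth (a point): Middle of the lower edge of the flap opening of the blue, fixed return box (left or right of the middle of the bench), level with its sill, 140 mm above the bench; x points level into the box, y left along the opening, z up. Opening 82 mm wide, 84 mm high. Right behind it a slick 45 degree chute falls away: an insert tips and slides in once its middle is past the flap.
- sill (a point): Middle of the loading sill: a flat, slick aluminium shelf in front of the flap, 180 mm along x (ends at the flap, which is 90 mm from this point along +x) and 86 mm wide between low side rails that rise 12 mm above it. This point is on its top, 140 mm above the bench; axes as at mouth.
- roof (a point): Front edge of the top of the return box, above the flap: the lintel (14 mm thick along x, centred on the flap) rises to 94 mm above the sill, where this point lies; the clear roof behind is no higher. Inside, the box is 110 mm wide and 280 mm long; its roof and back wall are clear. Axes as at mouth.
- flap (a joint): Orange flap 82 x 80 mm that fills the opening, hinged along its upper edge 84 mm above the sill; angle in rad, 0 = hanging shut, growing to 1.55 as it swings into the box. A light spring shuts it (1 to 4 N push it open).
- bay0 (a point): Middle of the right-hand bay (the stand's own -y end) on the top of the blue stand, 50 mm above the bench. The stand is a fixed board 180 x 250 mm; three bays lie side by side along its y, 72 mm apart, each outlined in yellow 146 mm along x by 63 mm along y. x is the direction along which the inserts lie, y along the row, z up.
- bay1 (a point): Middle of the centre bay, on the stand's top, same axes as bay0.
- bay2 (a point): Middle of the left-hand bay (+y end), on the stand's top, same axes as bay0.
- oil_bottle_mid (a point): Yellow oil bottle with a red cap, radius 30 mm, 160 mm high, standing behind the spare; this point is half-way up. Leave alone.
- grease_can_mid (a point): Can with a green side and pale top, radius 36 mm, 90 mm high, next to the bottle; this point is half-way up. Leave alone.
- hammer_mid (a point): Hammer lying at the left side of the bench, point near its middle. Leave alone.
- wrench_mid (a point): Wrench lying at the right side of the bench, point near its middle. Leave alone.

How it is judged:
On the way, in this order (a step that is already met when the one before it is completed fails the run):
1. the worn insert is going through the opening, blade up, with the flap pushed open (x of worn_center in the frame of mouth between -0.055 and 0.06 m and y of worn_center in the frame of mouth between -0.03 and 0.03 m and z of worn_center in the frame of mouth between -0.02 and 0.05 m and value of joint flap above 0.5 rad and angle between worn_center's own z axis and vertical below 0.8 rad), for 0.05 s.
2. the worn insert is inside the return box, below the sill, and the flap is shut (x of worn_center in the frame of mouth between 0.02 and 0.27 m and y of worn_center in the frame of mouth between -0.06 and 0.06 m and z of worn_center in the frame of mouth below -0.03 m and value of joint flap below 0.12 rad), for 0.2 s.
3. the spare insert stands in the emptied bay ((horizontal distance between spare_center and bay0 below 0.012 m or horizontal distance between spare_center and bay1 below 0.012 m or horizontal distance between spare_center and bay2 below 0.012 m) and angle between the x axis of spare_center and the x axis of bay0, either way round below 0.14 rad and angle between spare_center's own z axis and vertical below 0.1 rad and z of spare_center in the frame of bay0 between 0.019 and 0.031 m), for 0.2 s.
At the end, for the whole second after the job is handed in: Worn insert inside the return box, its middle 30 mm or more below the sill, flap shut (under 0.12 rad); spare at rest in the emptied bay, within 12 mm of its middle, upright within 0.1 rad, square within 0.14 rad; good inserts within 12 mm of where they began (all of step 2 and all of step 3 and distance of each of good_a_center, good_b_center from where it was at the start of the episode below 0.012 m and linear speed of spare below 0.02 m/s); the robot touches nothing.
It fails at once if a good insert shifted by more than 25 mm (distance of any of good_a_center, good_b_center from where it was at the start of the episode above 0.025 m).
It fails at once if bottle, can, hammer or wrench moved by more than 30 mm (distance of any of oil_bottle_mid, grease_can_mid, hammer_mid, wrench_mid from where it was at the start of the episode above 0.03 m).
It fails at once if the spare dropped or slammed onto the stand (faster than 0.5 m/s within 25 mm of its top) (horizontal distance between spare_center and bay1 below 0.1 m and z of spare_center in the frame of bay1 below 0.05 m and linear speed of spare above 0.5 m/s).
It also fails if it takes over 64 s, if anything falls off the work surface, if the arm or the gripper's body presses on something with over 40 N, if the wrist force passes 120 N, or if a joint passes its speed limit or range.

## Robot

A 6-joint arm with a two-finger parallel gripper is mounted at the origin on the work surface. World frame = base frame: x ahead of the robot, y to its left, z up, the work surface at z = 0. Lengths are in m, angles in rad, forces in N, time in s.
With the tool pointing down it reaches from about 0.375 to 0.975 m from the base axis. Payload 3.8 kg.
Tool frame: the origin (TCP) lies at the very end of the fingers, on their centre line; the grasp point (between the pads) lies 19 mm behind it (bot.tcp_to_grasp is the z of the grasp point in the tool frame, in m); z points along the fingers, y is the direction in which the jaws open and shut (so a half turn about z gives the same grasp; the last joint's range is limited). The gripper opens to 85 mm and grips with 20 to 120 N. Pads are 22 mm wide; open, the fingers measure 114 mm over their backs; the gripper's body (76 mm by 85 mm) begins 54 mm behind the grasp point. The pads swing forward as they close: fully open they stand 13 mm farther back than shut.
Start: joints at [1.195, 0.264, 1.604, -0, 1.274, -0.037], TCP at [0.224, 0.637, 0.231] pointing down, gripper open.
Joint ranges: [-2.63, 2.63], [-0.94, 2.18], [0.31, 2.57], [-1.31, 4.45], [0, 2.66], [-2.55, 2.55]. Speed limits (rad/s): [2.57, 2.57, 3.14, 3.14, 3.14, 3.14].

## Interface

Orientations are given as a rotation vector (axis times angle).
In Python, from workcell import status, vision, job, bot gives the robot as it stands.
- The arm moves only by the tool apply_moves, never from a script. Its argument "deltas" is a list of rows, each a list of 7 numbers: the shift along the tool's x, y, z in m, then the turn, a rotation vector about the tool's x, y, z in rad, then the closure, from 0 (fully open) to 1 (shut). In form: [[x, y, z, rx, ry, rz, jaw], ...]. A call has 1 to 8 rows; each row is the pose to reach, as a shift and turn from the pose commanded when the call began, along the tool's axes at that moment; what a row does not reach only later rows make up. A row lasts 1/12 s, in which the tool goes at most 41.7 mm and 7.16 degrees, less where a joint would pass 70% of its speed; a pose out of reach is approached as far as the arm can. A call with a gripper value outside its range is refused whole. The fingers move at their own pace and stop on an object; "squeeze" is the grip in N (left out, the last holds). Time passes only in rows, so rows that repeat a pose let the fingers close. It gives the time, the measured TCP pose, the force and the opening at its end, in the units of the state.
- status.read_state(): the state, without advancing time (a new reading comes with each control period).
- vision.read_camera(name): name is "scene" or "top"; returns the picture (400x640x3 uint8, red, green, blue); there is no depth.
- vision.get_calibration(name): a dict with "fov_y" (degrees; the focal length in pixels is half the picture's height over the tangent of half this angle, whatever the lens; pixels are square), "cx", "cy" (the principal point, pixels), "R" (3x3) and "t" (3): a world point X has camera coordinates R X + t. Camera axes: x right, y down, z forward; pixel columns grow to the right and rows downward; lengths in m; the calibration is good to about 2 mm. A picture is of the moment at which its call begins. get_calibration takes no time and is no camera call.
- job.finish_job(): hands the job in, once; it reports no verdict.
The state is a dict: "time": time; "q": joint angles; "joint_vel": joint speeds; "joint_torque": joint torques, N m; "tool_pos": TCP position; "tcp_rot": TCP orientation; "wrist_force": force on the tool from outside, world axes, zero at the start; "torque": the same for the moment, N m; "width": opening from 0.0 (shut) to 1.0 (fully open).
Only numpy, scipy, OpenCV 4.12 (cv2) and the standard library are available. Lean on these libraries where they do the work, as an engineer would, in place of code of your own. Each camera call takes 0.05 s, during which the arm holds its last target. There are 200 camera calls.

## Working session

There is one attempt and no reset: what is moved stays moved. The work goes in short steps, Python scripts to look and compute and a tool call to move; the robot and the scene stay as the last step left them, time stands still between calls to the robot, and variables do not carry over. Pictures are saved under pics/ and viewed, about 8 in all and at most 12, crops included, and the job is handed in when it is done.

Besides the shell and the picture viewer there is one more tool, called after "Request:" as name(argument=value, ...), one argument or row to a line, values as JSON. apply_moves: Moves the arm, as the interface text tells. Its arguments: {"type":"object","properties":{"deltas":{"type":"array","items":{"type":"array","items":{"type":"number"}}},"squeeze":{"type":"number"}},"required":["deltas"]}

```bash
mkdir -p pics; ls; python3 - <<'E'
from workcell import status, vision, job, bot
import cv2, numpy as np
s=status.read_state(); print({k:np.round(v,3) for k,v in s.items()}, bot.tcp_to_grasp)
for n in ("scene","top"):
    cv2.imwrite(f"pics/{n}0.png", vision.read_camera(n)[:,:,::-1]); print(n,vision.get_calibration(n))
E
```

```text
pics
{'time': np.float64(0.0), 'q': array([ 1.195,  0.265,  1.605,  0.   ,  1.274, -0.037]), 'joint_vel': array([-0.002,  0.   , -0.   , -0.   , -0.001, -0.   ]), 'joint_torque': array([-1.0000e-03, -5.1511e+01, -3.6731e+01, -0.0000e+00,  1.3000e-02,
       -0.0000e+00]), 'tool_pos': array([0.224, 0.636, 0.23 ]), 'tcp_rot': array([-5.300e-01, -3.096e+00,  3.000e-03]), 'wrist_force': array([ 0.67 , -0.561, -0.27 ]), 'torque': array([ 0.028, -0.053, -0.03 ]), 'width': np.float64(0.999)} -0.0187
scene {'fov_y': 45.126872094307146, 'cx': 326.0303288669413, 'cy': 197.28818710295872, 'R': array([[-2.99572855e-01,  9.54073156e-01,  7.19782390e-04],
       [ 7.84048148e-01,  2.46615820e-01, -5.69604370e-01],
       [-5.43621749e-01, -1.70073663e-01, -8.21918696e-01]]), 't': array([ 0.15759379, -0.38505191,  2.12828034])}
top {'fov_y': 56.881539570268515, 'cx': 315.32686174318104, 'cy': 201.26254550681938, 'R': array([[-0.00685819, -0.99996635, -0.00450247],
       [-0.99075119,  0.00740504, -0.13548893],
       [ 0.13551771,  0.00353162, -0.99076863]]), 't': array([0.03415509, 0.62778884, 1.31747339])}
```

View pics/scene0.png

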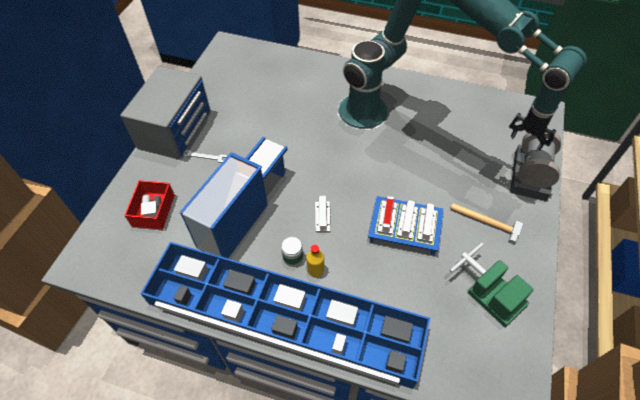

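View pics/top0.png

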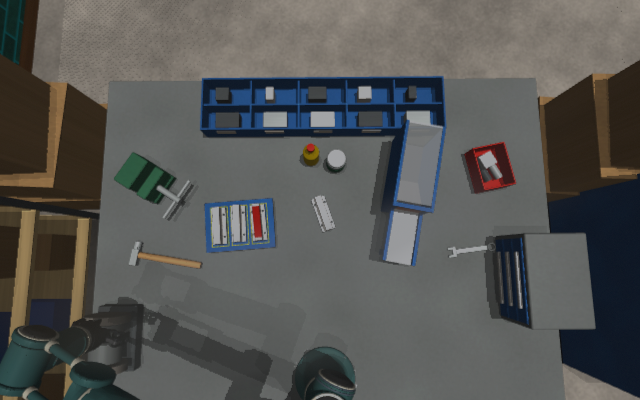

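The scene view shows the stand at (407,223), with the red insert in the bay nearest the spare (388,215), the spare at (322,214) and the sill at (267,155). In the top view the red insert is at (258,222), the spare at (323,213), the sill at (403,237), and the bottle and can at (311,154) and (336,160).

```bash
cat > h.py <<'E'
import numpy as np, cv2
from workcell import status, vision, bot
def ray(n,uv,z):
    c=vision.get_calibration(n); f=200/np.tan(np.radians(c["fov_y"]/2)); R,t=np.array(c["R"]),np.array(c["t"])
    uv=np.atleast_2d(uv).astype(float)
    d=np.c_[(uv[:,0]-c["cx"])/f,(uv[:,1]-c["cy"])/f,np.ones(len(uv))]@R
    o=-R.T@t
    return o+d*((z-o[2])/d[:,2])[:,None]
def proj(n,X):
    c=vision.get_calibration(n); f=200/np.tan(np.radians(c["fov_y"]/2))
    p=np.atleast_2d(X)@np.array(c["R"]).T+np.array(c["t"])
    return np.c_[c["cx"]+f*p[:,0]/p[:,2],c["cy"]+f*p[:,1]/p[:,2]]
def rect(n,mask,box,z,label=""):
    x0,y0,x1,y1=box; m=np.zeros(mask.shape,np.uint8); m[y0:y1,x0:x1]=mask[y0:y1,x0:x1]
    cs,_=cv2.findContours(m,cv2.RETR_EXTERNAL,cv2.CHAIN_APPROX_NONE)
    c=max(cs,key=cv2.contourArea)[:,0]
    P=ray(n,c,z)[:,:2]*1000
    (cx,cy),(w,h),a=cv2.minAreaRect(P.astype(np.float32))
    if w<h: w,h,a=h,w,a+90
    a=(a+90)%180-90   # long axis angle from world x, deg
    print(n,label,"centre mm",np.round((cx,cy),1),"size",np.round((w,h),1),"long axis deg",round(a,1),"npx",int(m.sum()//m.max()))
    return cx/1000,cy/1000,np.radians(a)
E
python3 - <<'E'
from h import *
T=cv2.imread("pics/top0.png"); H=cv2.cvtColor(T,cv2.COLOR_BGR2HSV)
h,s,v=cv2.split(H)
red=(((h<8)|(h>172))&(s>150)&(v>80)).astype(np.uint8)
white=((s<60)&(v>170)).astype(np.uint8)
blue=((h>100)&(h<120)&(s>120)).astype(np.uint8)
nonblue=1-blue
rect("top",red,(240,195,275,250),.1,"red blade")
rect("top",white,(300,185,345,240),.05,"spare white")
rect("top",white,(380,200,425,270),.14,"sill white")
rect("top",blue,(190,190,285,260),.05,"stand")
rect("top",((blue==0)&(v>90)).astype(np.uint8),(380,212,425,266),.14,"sill nonblue")
S=cv2.imread("pics/scene0.png"); h,s,v=cv2.split(cv2.cvtColor(S,cv2.COLOR_BGR2HSV))
rect("scene",(((h<8)|(h>172))&(s>150)&(v>80)).astype(np.uint8),(375,190,400,245),.1,"red")
a=cv2.resize(T[190:275,195:345],None,fx=5,fy=5,interpolation=cv2.INTER_CUBIC)
cv2.imwrite("pics/crop_a.png",a)
b=np.hstack([cv2.resize(T[110:275,375:450],None,fx=3.6,fy=3.6,interpolation=cv2.INTER_CUBIC),
 cv2.resize(S[125:257,180:290],None,fx=4.5,fy=4.5,interpolation=cv2.INTER_CUBIC)]); print(b.shape)
cv2.imwrite("pics/crop_b.png",b)
E
```

```text
top red blade centre mm [551.8 236.1] size [106.1  25.1] long axis deg 5.9 npx 211Traceback (most recent call last):
  File "<stdin>", line 9, in <module>
  File "h.py", line 16, in rect
    c=max(cs,key=cv2.contourArea)[:,0]
      ~~~^^^^^^^^^^^^^^^^^^^^^^^^
ValueError: max() iterable argument is empty
```

```bash
python3 - <<'E'
from h import *
T=cv2.imread("pics/top0.png"); S=cv2.imread("pics/scene0.png")
h,s,v=cv2.split(cv2.cvtColor(T,cv2.COLOR_BGR2HSV))
for n,b in (("spare",(305,190,340,236)),("sill",(392,215,412,255)),("bench",(340,220,375,250))):
    x=T[b[1]:b[3],b[0]:b[2]].reshape(-1,3); print(n,np.percentile(x,[5,50,90,99],axis=0).tolist())
print("spare row",v[213,305:345].tolist()); print("stand row v",T[225,200:280].tolist()[::2])
cv2.imwrite("pics/crop_a.png",cv2.resize(T[190:275,195:345],None,fx=5,fy=5,interpolation=cv2.INTER_CUBIC))
A=cv2.resize(T[110:275,375:450],None,fx=3.6,fy=3.6,interpolation=cv2.INTER_CUBIC)
B=cv2.resize(S[125:257,180:290],None,fx=4.5,fy=4.5,interpolation=cv2.INTER_CUBIC)
b=np.hstack([A[:594],B[:594]]); print(b.shape); cv2.imwrite("pics/crop_b.png",b)
E
```

```text
spare [[98.0, 99.0, 97.0], [102.0, 103.0, 101.0], [163.0, 161.0, 160.0], [166.0, 164.0, 163.0]]
sill [[156.0, 153.0, 152.0], [156.0, 154.0, 153.0], [159.0, 156.0, 155.0], [161.0, 158.01, 157.0]]
bench [[76.0, 76.0, 74.0], [102.0, 103.0, 100.0], [103.0, 104.0, 102.0], [104.0, 105.0, 102.0]]
spare row [103, 103, 103, 103, 103, 103, 102, 102, 102, 98, 95, 156, 157, 110, 108, 108, 165, 165, 165, 165, 165, 158, 125, 164, 159, 130, 104, 103, 103, 102, 102, 102, 102, 102, 103, 103, 103, 102, 102, 102]
stand row v [[100, 101, 99], [99, 101, 99], [100, 98, 93], [131, 78, 38], [130, 79, 38], [121, 84, 56], [166, 163, 163], [166, 163, 162], [166, 163, 162], [165, 163, 163], [58, 61, 64], [125, 128, 130], [166, 164, 162], [64, 63, 61], [88, 110, 94], [132, 98, 79], [166, 164, 162], [165, 163, 162], [166, 164, 162], [164, 163, 162], [63, 66, 69], [157, 160, 162], [162, 159, 158], [85, 75, 60], [96, 113, 93], [128, 95, 71], [162, 159, 161], [26, 30, 140], [28, 30, 139], [28, 31, 140], [28, 32, 131], [128, 131, 132], [165, 163, 162], [66, 70, 60], [109, 99, 74], [142, 86, 44], [142, 86, 45], [71, 64, 56], [92, 93, 90], [103, 103, 101]]
(594, 765, 3)
```

View pics/crop_a.png

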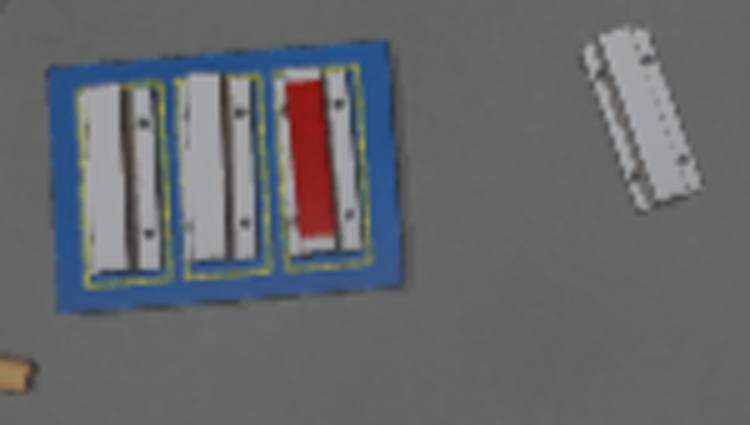

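View pics/crop_b.png

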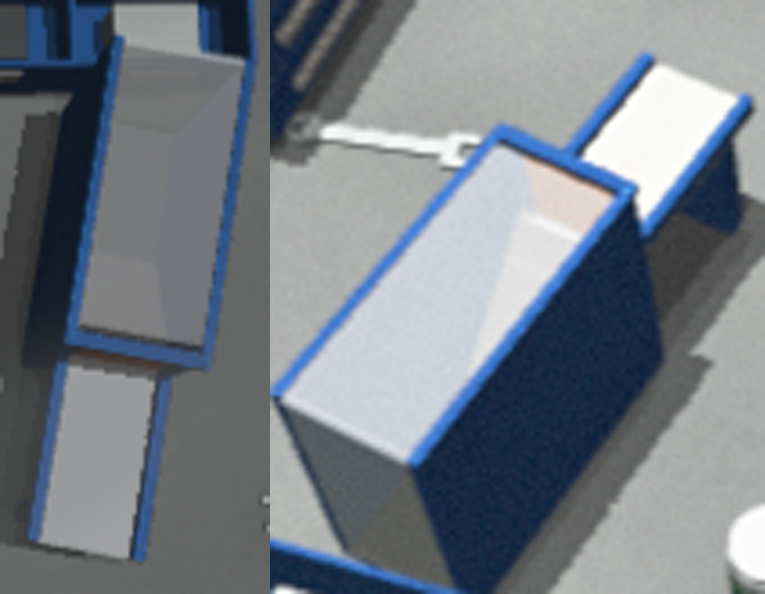

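Crop a (scale 5, origin 195,190) has the stand corners at (48,68), (388,42), (404,287) and (58,313). The red insert is in the right bay, and the spare leans about 20° in the picture. Crop b's left half (scale 3.6, origin 375,110) shows the sill from (62,365)/(158,375) to (40,543)/(132,558), with the lintel's front edge from (65,350) to (210,368).

```bash
python3 - <<'E'
from h import *
T=cv2.imread("pics/top0.png").astype(int); S=cv2.imread("pics/scene0.png").astype(int)
def masks(I):
    b,g,r=I[...,0],I[...,1],I[...,2]
    mx,mn=I.max(2),I.min(2)
    return dict(red=(r>90)&(g<70)&(b<70), white=(mn>138)&(mx-mn<20), blue=((b-r)>50))
m=masks(T); u=lambda x:x.astype(np.uint8)
rect("top",u(m["red"]),(240,195,275,250),.1,"red")
ms=masks(S); ms["white"]=(S.min(2)>185)
rect("scene",u(ms["red"]),(375,190,400,245),.1,"red")
rect("top",u(m["blue"]),(190,185,285,260),.05,"stand")
rect("top",u((T.min(2)>115)),(305,188,345,240),.014,"spare foot(all)")
o=np.ones((3,3),np.uint8)
rect("top",cv2.morphologyEx(u(m["white"]),cv2.MORPH_OPEN,o),(300,188,345,240),.05,"spare blade")
rect("scene",u(S.min(2)>200),(308,188,340,240),.05,"spare scene white")
rect("scene",u(S.min(2)>165),(308,188,340,240),.014,"spare scene foot")
for z in (.14,.152): rect("top",u(m["white"]),(380,208,425,270),z,"sill")
rect("scene",u(S.min(2)>200),(245,135,292,180),.14,"sill")
# edges of sill, top view: left edge at .152, right at .14
cs,_=cv2.findContours(u(m["white"])[208:270,380:425].copy(),cv2.RETR_EXTERNAL,cv2.CHAIN_APPROX_NONE)
w=u(m["white"]); L=[];Rr=[]
for y in range(218,256):
    xs=np.where(w[y,380:425])[0]+380; L.append((xs.min()-.5,y)); Rr.append((xs.max()+.5,y))
def line(P): vx,vy,x,y=cv2.fitLine(P[:,:2].astype(np.float32),cv2.DIST_HUBER,0,.001,.001).ravel(); s=np.sign(vx); return np.array([vx,vy])*s,np.array([x,y])
dl,pl=line(ray("top",L,.152)); dr,pr=line(ray("top",Rr,.14))
print("sill dirs deg",np.degrees(np.arctan2(dl[1],dl[0])),np.degrees(np.arctan2(dr[1],dr[0])),"width",abs(np.cross(dl,pr-pl)),"pts",pl,pr)
cr=lambda P,o,s:np.array(P)/s+np.array(o)-.4
print("lintel",np.round(ray("top",cr([(65,350),(210,368)],(375,110),3.6),.234),4))
print("sill corners",np.round(ray("top",cr([(62,365),(158,375),(132,558),(40,543)],(375,110),3.6),.14),4))
print("stand corners",np.round(ray("top",cr([(48,68),(388,42),(404,287),(58,313)],(195,190),5),.05),4))
c=vision.get_calibration("top"); print("cam",-np.array(c["R"]).T@c["t"])
E
```

```text
top red centre mm [551.4 236.2] size [106.9  25.2] long axis deg 6.1 npx 216
scene red centre mm [549.3 238.2] size [99.7 19.2] long axis deg 6.3 npx 128
top stand centre mm [543.  306.6] size [248.5 178.4] long axis deg -85.7 npx 1172
top spare foot(all) centre mm [592.9  -4.8] size [134.6  35.5] long axis deg 18.9 npx 400
top spare blade centre mm [588.3  -3.8] size [127.6  33.3] long axis deg 18.9 npx 255
scene spare scene white centre mm [596.5   7. ] size [148.1  52. ] long axis deg 18.2 npx 408
scene spare scene foot centre mm [573.    4.5] size [227.3 120.4] long axis deg 17.5 npx 1550
top sill centre mm [ 489.  -261.5] size [167.6  81. ] long axis deg -11.2 npx 1196
top sill centre mm [ 488.6 -258.7] size [166.   80.2] long axis deg -11.2 npx 1196
scene sill centre mm [ 472.6 -257.8] size [143.8  80.6] long axis deg -11.0 npx 645
sill dirs deg -11.124587 -10.739344 width 0.08273027 pts [ 0.49262944 -0.2187233 ] [ 0.49525252 -0.30355364]
lintel [[ 0.5824 -0.2146  0.234 ]
 [ 0.5656 -0.3406  0.234 ]]
sill corners [[ 0.5794 -0.2307  0.14  ]
 [ 0.5692 -0.3209  0.14  ]
 [ 0.3991 -0.2893  0.14  ]
 [ 0.4134 -0.2045  0.14  ]]
stand corners [[0.6229 0.4371 0.05  ]
 [0.6403 0.1878 0.05  ]
 [0.4617 0.1747 0.05  ]
 [0.4448 0.4239 0.05  ]]
cam [0.44367581 0.02485232 1.39052353]<stdin>:26: DeprecationWarning: Arrays of 2-dimensional vectors are deprecated. Use arrays of 3-dimensional vectors instead. (deprecated in NumPy 2.0)
```

```bash
cat >> h.py <<'E'
from scipy.spatial.transform import Rotation as Ro
def goal(p,insert_yaw_deg,tag=""):
    "deltas in present tool axes to TCP p, pointing down, jaw axis at insert_yaw+90 deg (mod 180)"
    s=status.read_state(); R=Ro.from_rotvec(s["tcp_rot"]); best=None
    for k in (0,180):
        a=np.radians(insert_yaw_deg+k); X=np.array([np.cos(a),np.sin(a),0]); Z=np.array([0,0,-1.])
        D=R.inv()*Ro.from_matrix(np.c_[X,np.cross(Z,X),Z]); v=D.as_rotvec()
        if best is None or np.linalg.norm(v)<np.linalg.norm(best): best=v
    d=R.inv().apply(np.array(p)-s["tool_pos"])
    print(tag,"t",round(float(s["time"]),2),"delta",np.round(d,4),"rot",np.round(best,4),"q6",round(s["q"][5],2),"w",round(float(s["width"]),3),"pos",np.round(s["tool_pos"],4),"F",np.round(s["wrist_force"],1))
E
python3 -c "
from h import *
goal((.505,.232,.2),4.7,'hover worn')"
```

```text
hover worn t 0.1 delta [-0.3992 -0.2876  0.0306] rot [-0.002  -0.0005 -0.4209] q6 -0.04 w 0.998 pos [0.2241 0.636  0.2301] F [-0.3 -0.1 -0.2]
```

Request:
apply_moves(
  deltas=[
    [-0.399,-0.288,0.03,0,0,-0.42,0.42],
    [-0.399,-0.288,0.03,0,0,-0.42,0.42],
    [-0.399,-0.288,0.03,0,0,-0.42,0.42],
    [-0.399,-0.288,0.03,0,0,-0.42,0.42],
    [-0.399,-0.288,0.03,0,0,-0.42,0.42],
    [-0.399,-0.288,0.03,0,0,-0.42,0.42],
    [-0.399,-0.288,0.03,0,0,-0.42,0.42],
    [-0.399,-0.288,0.03,0,0,-0.42,0.42],
  ],
)

```text
time: 0.77
tool_pos: [0.4142, 0.3617, 0.2105]
tcp_rot: [0.128, -3.139, 0.001]
wrist_force: [1.2, 0.1, 0.0]
width: 0.58
```

```bash
python3 -c "
from h import *
goal((.505,.232,.2),4.7,'hover worn')"
```

```text
hover worn t 0.77 delta [-0.0799 -0.1367  0.0105] rot [-0.0003 -0.0004 -0.0005] q6 -0.98 w 0.58 pos [0.4142 0.3617 0.2105] F [1.2 0.1 0. ]
```

Request:
apply_moves(
  deltas=[
    [-0.08,-0.136,0.01,0,0,0,0.42],
    [-0.08,-0.136,0.01,0,0,0,0.42],
    [-0.08,-0.136,0.01,0,0,0,0.42],
    [-0.08,-0.136,0.01,0,0,0,0.42],
    [-0.08,-0.136,0.01,0,0,0,0.42],
    [-0.08,-0.136,0.01,0,0,0,0.42],
  ],
)

```text
time: 1.27
tool_pos: [0.505, 0.233, 0.2003]
tcp_rot: [0.121, -3.138, 0.0]
wrist_force: [-0.1, 1.8, 0.6]
width: 0.577
```

```bash
python3 -c "
from h import *
goal((.505,.232,.11),4.7,'above')
goal((.505,.232,.076),4.7,'down')"
```

```text
above t 1.27 delta [-0.0001 -0.001   0.0903] rot [-0.0002 -0.0014 -0.0047] q6 -1.26 w 0.577 pos [0.505  0.233  0.2003] F [-0.1  1.8  0.6]
down t 1.27 delta [-1.000e-04 -1.000e-03  1.243e-01] rot [-0.0002 -0.0014 -0.0047] q6 -1.26 w 0.577 pos [0.505  0.233  0.2003] F [-0.1  1.8  0.6]
```

Request:
apply_moves(
  deltas=[
    [0,-0.001,0.04,0,0,0,0.42],
    [0,-0.001,0.075,0,0,0,0.42],
    [0,-0.001,0.095,0,0,0,0.42],
    [0,-0.001,0.11,0,0,0,0.42],
    [0,-0.001,0.12,0,0,0,0.42],
    [0,-0.001,0.124,0,0,0,0.42],
    [0,-0.001,0.124,0,0,0,0.42],
  ],
)

```text
time: 1.85
tool_pos: [0.5036, 0.2343, 0.0762]
tcp_rot: [0.129, -3.137, 0.001]
wrist_force: [0.2, -0.7, 0.2]
width: 0.58
```

Request:
apply_moves(
  deltas=[
    [0,0,0,0,0,0,1],
    [0,0,0,0,0,0,1],
    [0,0,0,0,0,0,1],
    [0,0,0,0,0,0,1],
    [0,0,0,0,0,0,1],
    [0,0,0,0,0,0,1],
  ],
  squeeze=100,
)

```text
time: 2.35
tool_pos: [0.5057, 0.234, 0.079]
tcp_rot: [-0.127, 3.137, 0.001]
wrist_force: [-1.7, -2.0, 5.7]
width: 0.256
```

Request:
apply_moves(
  deltas=[
    [0,0,-0.01,0,0,0,1],
    [0,0,-0.03,0,0,0,1],
    [0,0,-0.06,0,0,0,1],
    [0,0,-0.1,0,0,0,1],
    [0,0,-0.14,0,0,0,1],
    [0,0,-0.18,0,0,0,1],
    [0,0,-0.18,0,0,0,1],
    [0,0,-0.18,0,0,0,1],
  ],
)

```text
time: 3.02
tool_pos: [0.5063, 0.2344, 0.2609]
tcp_rot: [-0.127, 3.133, 0.004]
wrist_force: [-0.2, 1.1, -5.4]
width: 0.258
```

```bash
python3 - <<'E'
from h import *
T=vision.read_camera("top")[:,:,::-1]; S=vision.read_camera("scene")[:,:,::-1]
cv2.imwrite("pics/t1.png",T); cv2.imwrite("pics/s1.png",S)
a=np.hstack([cv2.resize(T[150:270,190:350],(400,300)),cv2.resize(S[100:250,310:510],(400,300))])
cv2.imwrite("pics/v1.png",a)
goal((.505,.232,.2),4.7)
E
```

```text
t 3.12 delta [-0.0018 -0.0013  0.0555] rot [-0.0007 -0.003  -0.0009] q6 -1.26 w 0.256 pos [0.5033 0.2332 0.2555] F [ 0.7 -0.2 -5.3]
```

View pics/v1.png

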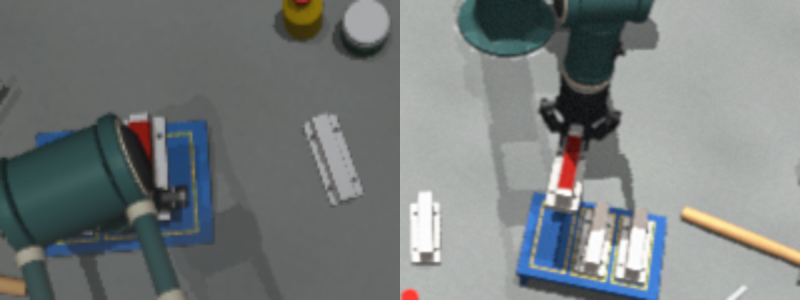

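The insert is held (blade top at (140,130) in the left half, clear of the stand), its bay is empty and the neighbours haven't moved. Next is the sill.

```bash
cat >> h.py <<'E'
def mouth(xm,z,M=(.582,-.279),yaw=-11.):
    a=np.radians(yaw); return (M[0]+xm*np.cos(a),M[1]+xm*np.sin(a),z)
E
python3 -c "
from h import *
goal(mouth(-.145,.29),-11,'pre')"
```

```text
pre t 3.12 delta [ 0.1028 -0.4778 -0.0339] rot [-0.0011 -0.0029  0.2731] q6 -1.26 w 0.256 pos [0.5033 0.2332 0.2555] F [ 0.7 -0.2 -5.3]
```

Request:
apply_moves(
  deltas=[
    [0.01,-0.03,-0.034,0,0,0.05,1],
    [0.02,-0.065,-0.034,0,0,0.1,1],
    [0.03,-0.1,-0.034,0,0,0.15,1],
    [0.04,-0.135,-0.034,0,0,0.2,1],
    [0.05,-0.17,-0.034,0,0,0.24,1],
    [0.06,-0.205,-0.034,0,0,0.273,1],
    [0.07,-0.24,-0.034,0,0,0.273,1],
    [0.08,-0.27,-0.034,0,0,0.273,1],
  ],
)

```text
time: 3.78
tool_pos: [0.4441, -0.0436, 0.2875]
tcp_rot: [-0.301, -3.121, 0.0]
wrist_force: [1.2, -0.4, -5.0]
width: 0.258
```

```bash
python3 -c "
from h import *
goal(mouth(-.145,.29),-11,'pre')"
```

```text
pre t 3.78 delta [-0.0353 -0.2047 -0.0026] rot [-0.0008 -0.0063 -0.0002] q6 -1.53 w 0.258 pos [ 0.4441 -0.0436  0.2875] F [ 1.2 -0.4 -5. ]
```

Request:
apply_moves(
  deltas=[
    [-0.005,-0.035,0,0,0,0,1],
    [-0.011,-0.07,0,0,0,0,1],
    [-0.018,-0.105,0,0,0,0,1],
    [-0.025,-0.14,0,0,0,0,1],
    [-0.03,-0.17,0,0,0,0,1],
    [-0.034,-0.19,0,0,0,0,1],
    [-0.034,-0.2,0,0,0,0,1],
    [-0.034,-0.2,0,0,0,0,1],
  ],
)

```text
time: 4.45
tool_pos: [0.4401, -0.2459, 0.2877]
tcp_rot: [-0.305, -3.121, -0.003]
wrist_force: [-0.2, -0.1, -4.0]
width: 0.256
```

```bash
python3 -c "
from h import *
goal(mouth(-.14,.18),-11,'on sill')"
```

```text
on sill t 4.45 delta [-0.0063 -0.0056  0.1077] rot [ 0.0014 -0.006  -0.0026] q6 -1.93 w 0.256 pos [ 0.4401 -0.2459  0.2877] F [-0.2 -0.1 -4. ]
```

Request:
apply_moves(
  deltas=[
    [-0.004,-0.005,0.03,0,0,0,1],
    [-0.004,-0.005,0.06,0,0,0,1],
    [-0.004,-0.005,0.085,0,0,0,1],
    [-0.004,-0.005,0.1,0,0,0,1],
    [-0.004,-0.005,0.107,0,0,0,1],
    [-0.004,-0.005,0.107,0,0,0,1],
    [-0.004,-0.005,0.107,0,0,0,1],
  ],
)

```text
time: 5.03
tool_pos: [0.4449, -0.2495, 0.1837]
tcp_rot: [-0.299, -3.126, -0.001]
wrist_force: [-0.4, -0.6, -3.5]
width: 0.256
```

```bash
python3 - <<'E'
from h import *
goal(mouth(-.14,.172),-11)
T=vision.read_camera("top")[:,:,::-1]; S=vision.read_camera("scene")[:,:,::-1]
cv2.imwrite("pics/t2.png",T); cv2.imwrite("pics/s2.png",S)
cv2.imwrite("pics/v2.png",np.hstack([cv2.resize(T[170:290,350:450],(400,480),interpolation=cv2.INTER_CUBIC),cv2.resize(S[110:230,210:310],(400,480),interpolation=cv2.INTER_CUBIC)]))
goal(mouth(-.14,.172),-11)
E
```

```text
t 5.03 delta [-0.0002 -0.0028  0.0117] rot [ 0.0007 -0.0011  0.001 ] q6 -1.94 w 0.256 pos [ 0.4449 -0.2495  0.1837] F [-0.4 -0.6 -3.5]
 t 5.13 delta [ 0.0012 -0.0019  0.0136] rot [-0.0008  0.0025  0.0006] q6 -1.94 w 0.254 pos [ 0.4461 -0.2506  0.1856] F [ 0.2  0.2 -4.7]
```

View pics/v2.png

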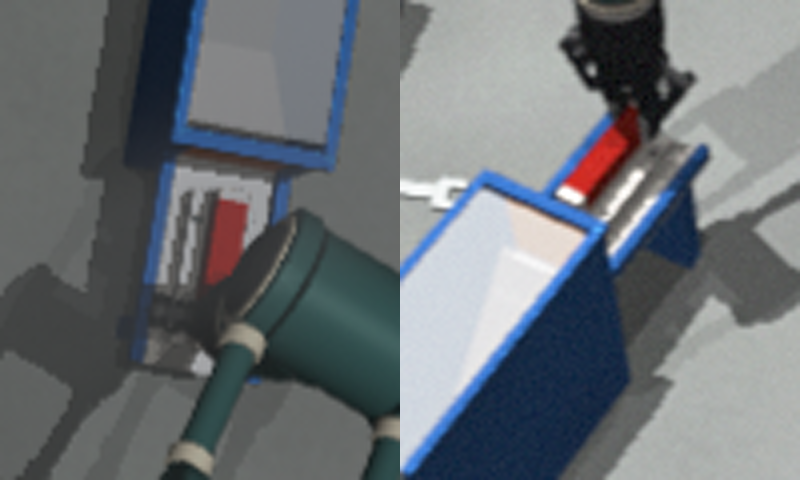

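```bash
python3 - <<'E'
from h import *
T=cv2.imread("pics/t2.png").astype(int)
red=((T[...,2]>90)&(T[...,1]<70)&(T[...,0]<70)).astype(np.uint8)
a=np.radians(-11); R=np.array([[np.cos(a),np.sin(a)],[-np.sin(a),np.cos(a)]])
for y in range(222,238,3):
    xs=np.where(red[y,395:420])[0]+395
    P=ray("top",[[xs.min()-.5,y],[xs.max()+.5,y]],.209)[:,:2]
    m=(P-np.array([.582,-.279]))@R.T*1000
    print(y,xs.min(),xs.max(),np.round(m,1).tolist())
print((ray("top",[[407.4,217.6]],.209)[:,:2]-np.array([.582,-.279]))@R.T*1000)
p=status.read_state()["tool_pos"][:2]; print("tcp in mouth",(R@(p-np.array([.582,-.279])))*1000)
E
```

```text
222 404 410 [[-50.0, 17.0], [-45.9, -5.0]]
225 404 410 [[-59.5, 15.6], [-55.4, -6.4]]
228 403 409 [[-69.6, 17.2], [-65.5, -4.7]]
231 403 409 [[-79.0, 15.8], [-74.9, -6.2]]
234 402 409 [[-89.1, 17.4], [-84.4, -7.6]]
237 402 407 [[-98.5, 16.0], [-95.0, -2.8]]
[[-33.7283178   6.8947209]]
tcp in mouth [-138.83082436    1.9360401 ]
```

Request:
apply_moves(
  deltas=[
    [0,-0.005,0.006,0,0,0,1],
    [0,-0.005,0.012,0,0,0,1],
    [-0.01,-0.005,0.012,0,0,0,1],
    [-0.02,-0.005,0.012,0,0,0,1],
    [-0.035,-0.005,0.012,0,0,0,1],
    [-0.05,-0.005,0.012,0,0,0,1],
    [-0.065,-0.005,0.012,0,0,0,1],
    [-0.075,-0.005,0.012,0,0,0,1],
  ],
)

```text
time: 5.8
tool_pos: [0.5193, -0.2699, 0.1717]
tcp_rot: [-0.3, -3.127, -0.0]
wrist_force: [-1.8, 0.6, -6.2]
width: 0.256
```

```bash
python3 -c "
from h import *
goal(mouth(-.028,.172),-11)"
```

```text
t 5.8 delta [-0.0353  0.003  -0.0003] rot [ 0.0003 -0.0006  0.0004] q6 -1.9 w 0.256 pos [ 0.5193 -0.2699  0.1717] F [-1.8  0.6 -6.2]
```

Request:
apply_moves(
  deltas=[
    [-0.01,0.001,0,0,0,0,1],
    [-0.02,0.001,0,0,0,0,1],
    [-0.03,0.001,0,0,0,0,1],
    [-0.035,0.001,0,0,0,0,1],
    [-0.035,0.001,0,0,0,0,1],
  ],
)

```text
time: 6.22
tool_pos: [0.554, -0.2757, 0.1721]
tcp_rot: [0.3, 3.125, -0.001]
wrist_force: [1.3, -1.0, -6.3]
width: 0.255
```

```bash
python3 - <<'E'
from h import *
T=vision.read_camera("top")[:,:,::-1]; S=vision.read_camera("scene")[:,:,::-1]
cv2.imwrite("pics/v3.png",np.hstack([cv2.resize(T[170:290,350:450],(400,480),interpolation=cv2.INTER_CUBIC),cv2.resize(S[110:230,210:310],(400,480),interpolation=cv2.INTER_CUBIC)]))
goal(mouth(-.022,.172),-11)
E
```

```text
t 6.32 delta [-0.0075  0.002  -0.    ] rot [-0.      0.0005  0.0003] q6 -1.88 w 0.254 pos [ 0.5527 -0.2754  0.172 ] F [ 0.1 -0.6 -6.1]
```

View pics/v3.png

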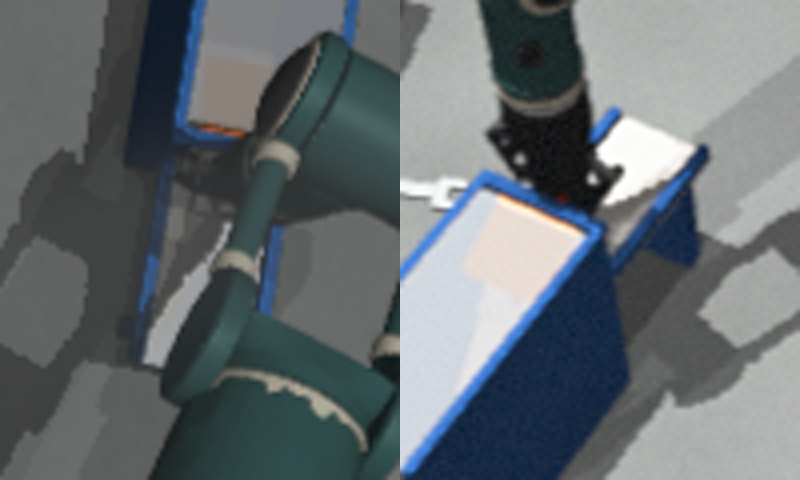

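The flap is swung up (orange at its top edge, (220,130) on the left and (540,225) on the right), with the insert through it and no pressing. I'll ease on 5 mm and release.

Request:
apply_moves(
  deltas=[
    [-0.003,0.001,0,0,0,0,1],
    [-0.006,0.001,0,0,0,0,1],
    [-0.006,0.001,0,0,0,0,1],
    [-0.006,0.001,0,0,0,0,0.4],
    [-0.006,0.001,0,0,0,0,0.3],
    [-0.006,0.001,0,0,0,0,0.3],
    [-0.006,0.001,0,0,0,0,0.3],
    [-0.006,0.001,0,0,0,0,0.3],
  ],
)

```text
time: 6.98
tool_pos: [0.5585, -0.2756, 0.1728]
tcp_rot: [0.301, 3.126, -0.001]
wrist_force: [0.0, -0.2, -0.1]
width: 0.701
```

Request:
apply_moves(
  deltas=[
    [0.01,0,0,0,0,0,0.3],
    [0.03,0,0,0,0,0,0.3],
    [0.055,0,0,0,0,0,0.3],
    [0.085,0,-0.01,0,0,0,0.3],
    [0.11,0,-0.04,0,0,0,0.3],
    [0.11,0.01,-0.07,0,0,0,0.3],
    [0.11,0.05,-0.07,0,0,0,0.3],
    [0.11,0.09,-0.07,0,0,0,0.3],
  ],
)

```text
time: 7.65
tool_pos: [0.4677, -0.167, 0.2449]
tcp_rot: [0.307, 3.121, -0.003]
wrist_force: [-0.3, 0.1, -1.1]
width: 0.7
```

```bash
python3 - <<'E'
from h import *
T=vision.read_camera("top")[:,:,::-1]; S=vision.read_camera("scene")[:,:,::-1]
cv2.imwrite("pics/t4.png",T); cv2.imwrite("pics/s4.png",S)
cv2.imwrite("pics/v4.png",np.hstack([cv2.resize(T[100:280,350:500],(400,480),interpolation=cv2.INTER_CUBIC),cv2.resize(S[120:264,180:300],(400,480),interpolation=cv2.INTER_CUBIC)]))
goal((.5,-.1,.25),18.7)
E
```

```text
t 7.75 delta [-0.0206  0.0669 -0.0072] rot [ 0.002   0.0013 -0.514 ] q6 -1.77 w 0.699 pos [ 0.4673 -0.1618  0.2426] F [ 0.7 -0.4  0.3]
```

View pics/v4.png

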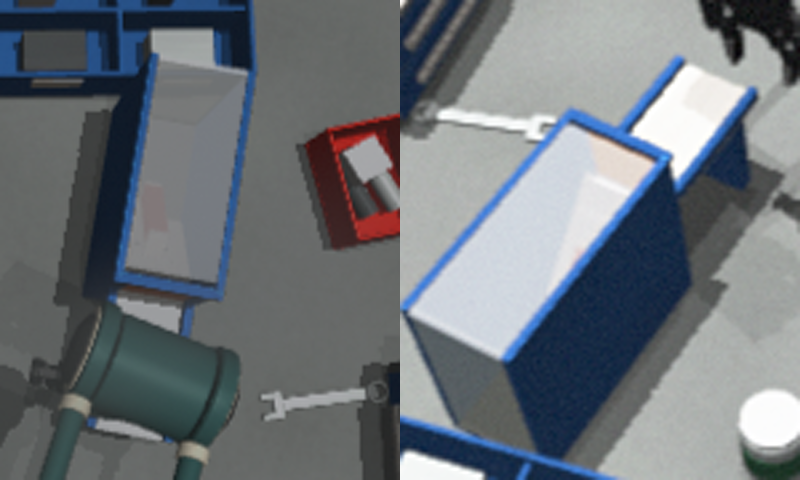

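The red insert lies inside the box at (150,205) in the left half, the sill is empty and the flap looks shut. Next I'll refine the spare and the empty bay's yellow outline.

```bash
python3 - <<'E'
from h import *
T=cv2.imread("pics/t4.png").astype(int)
b,g,r=T[...,0],T[...,1],T[...,2]
yel=((g-b>25)&(r-b>15)).astype(np.uint8)
blk=(b-r>50).astype(np.uint8)
rect("top",cv2.morphologyEx(yel,cv2.MORPH_CLOSE,np.ones((3,3))),(245,195,275,250),.05,"yellow bay0")
rect("top",blk,(190,185,285,260),.05,"stand")
# spare: row midpoints of foot at .014
m=(T.min(2)>112)
P=[]
for y in range(200,227,2):
    xs=np.where(m[y,303:345])[0]+303; P.append(((xs.min()+xs.max())/2,y))
P=ray("top",P,.014)[:,:2]; vx,vy,x,y=cv2.fitLine(P.astype(np.float32),cv2.DIST_HUBER,0,.001,.001).ravel()
d=np.array([vx,vy])*np.sign(vx); p0=np.array([x,y]); print("spare axis deg",np.degrees(np.arctan2(d[1],d[0])),"pt",p0)
ys,xs=np.where(m[188:240,303:345]); q=np.c_[xs+303,ys+188]
w=(ray("top",q,.05)[:,:2]-p0)@d; far=w.max(); w0=(ray("top",q,0)[:,:2]-p0)@d; near=w0.min()
print("far end",far,"near end",near,"len",far-near,"centre",p0+d*(far+near)/2)
S=cv2.imread("pics/s4.png").astype(int); print("scene proj of centre top",proj("scene",np.r_[p0+d*(far+near)/2,.05]))
cc=p0+d*(far+near)/2
n=np.array([-d[1],d[0]]); cor=np.array([np.r_[cc+s*d*.065+k*n*.012,.05] for s,k in((1,1),(1,-1),(-1,-1),(-1,1))])
f=np.array([np.r_[cc+s*d*.065+k*n*.026,.0] for s,k in((1,1),(1,-1),(-1,-1),(-1,1))])
o=[]
for nm,I,(x0,y0) in(("top",T,(293,180)),("scene",S,(292,180))):
    A=cv2.resize(I[y0:y0+65,x0:x0+65].astype(np.uint8),None,fx=6,fy=6,interpolation=cv2.INTER_CUBIC)
    for Q,c in((cor,(0,0,255)),(f,(0,255,0))):
        cv2.polylines(A,[np.int32((proj(nm,Q)-[x0,y0]+.5)*6)],True,c,1)
    o.append(A)
cv2.imwrite("pics/v5.png",np.hstack(o))
E
```

```text
top yellow bay0 centre mm [521.8 269.2] size [54.1 10.9] long axis deg 1.0 npx 128
top stand centre mm [543.1 306.6] size [248.6 178.4] long axis deg -85.7 npx 1722
spare axis deg 19.084354 pt [0.5859387  0.00136249]
far end 0.06686321728560372 near end -0.06265542423206583 len 0.12951864151766956 centre [0.58792695 0.00205038]
scene proj of centre top [[321.52510895 210.34454644]]
```

View pics/v5.png

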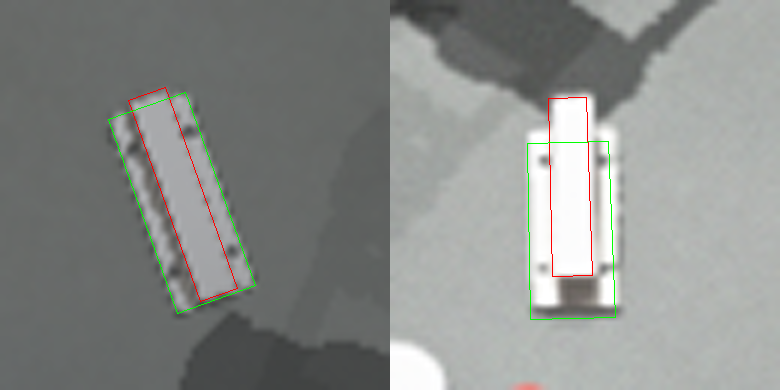

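The overlay fits both views to within about 3 mm; the spare lies slightly toward -y of it, so I take its centre as (0.588, 0.000), yaw 18.8°. The blade is at about (185,195) left and (572,190) right.

```bash
python3 -c "
from h import *
goal((.588,0,.14),18.8,'hover')"
```

```text
hover t 7.75 delta [-0.0883  0.1813  0.1031] rot [ 0.002   0.0013 -0.5157] q6 -1.77 w 0.699 pos [ 0.4673 -0.1618  0.2426] F [ 0.7 -0.4  0.3]
```

Request:
apply_moves(
  deltas=[
    [-0.015,0.03,0.01,0,0,-0.1,0.4],
    [-0.03,0.065,0.025,0,0,-0.2,0.4],
    [-0.05,0.1,0.045,0,0,-0.3,0.4],
    [-0.07,0.135,0.065,0,0,-0.4,0.4],
    [-0.08,0.16,0.085,0,0,-0.5,0.4],
    [-0.088,0.18,0.1,0,0,-0.516,0.4],
    [-0.088,0.18,0.1,0,0,-0.516,0.4],
    [-0.088,0.18,0.1,0,0,-0.516,0.4],
  ],
)

```text
time: 8.42
tool_pos: [0.5866, -0.0059, 0.14]
tcp_rot: [0.509, -3.095, -0.001]
wrist_force: [0.1, -0.1, -0.1]
width: 0.602
```

```bash
python3 -c "
from h import *
goal((.588,0,.027),18.8,'down')"
```

```text
down t 8.42 delta [-0.0037  0.005   0.113 ] rot [ 0.0011 -0.0045 -0.0021] q6 -1.95 w 0.602 pos [ 0.5866 -0.0059  0.14  ] F [ 0.1 -0.1 -0.1]
```

Request:
apply_moves(
  deltas=[
    [-0.003,0.005,0.035,0,0,0,0.4],
    [-0.003,0.005,0.065,0,0,0,0.4],
    [-0.003,0.005,0.09,0,0,0,0.4],
    [-0.003,0.005,0.105,0,0,0,0.4],
    [-0.003,0.005,0.113,0,0,0,0.4],
    [-0.003,0.005,0.113,0,0,0,0.4],
    [-0.003,0.005,0.113,0,0,0,0.4],
  ],
)

```text
time: 9.0
tool_pos: [0.5898, -0.0016, 0.0301]
tcp_rot: [-0.505, 3.1, -0.001]
wrist_force: [1.1, -0.1, -0.4]
width: 0.597
```

Request:
apply_moves(
  deltas=[
    [0,0,0,0,0,0,1],
    [0,0,0,0,0,0,1],
    [0,0,0,0,0,0,1],
    [0,0,0,0,0,0,1],
    [0,0,0,0,0,0,1],
    [0,0,0,0,0,0,1],
  ],
  squeeze=80,
)

```text
time: 9.5
tool_pos: [0.5912, -0.0005, 0.0314]
tcp_rot: [-0.507, 3.097, -0.001]
wrist_force: [-0.9, 0.2, 6.2]
width: 0.258
```

```bash
python3 -c "
from h import *
goal((.588,0,.2),18.8,'lift')"
```

```text
lift t 9.5 delta [ 0.0023  0.0013 -0.1686] rot [-0.0013  0.0033 -0.0038] q6 -1.94 w 0.258 pos [ 5.912e-01 -5.000e-04  3.140e-02] F [-0.9  0.2  6.2]
```

Request:
apply_moves(
  deltas=[
    [0,0,-0.01,0,0,0,1],
    [0,0,-0.03,0,0,0,1],
    [0,0,-0.06,0,0,0,1],
    [0,0,-0.1,0,0,0,1],
    [0,0,-0.135,0,0,0,1],
    [0,0,-0.155,0,0,0,1],
    [0,0,-0.16,0,0,0,1],
    [0,0,-0.16,0,0,0,1],
  ],
)

```text
time: 10.17
tool_pos: [0.5907, -0.0006, 0.1916]
tcp_rot: [-0.507, 3.096, -0.002]
wrist_force: [-0.3, 0.7, -4.2]
width: 0.256
```

```bash
python3 -c "
from h import *
goal((.5482,.2346,.19),4.25,'hover bay')"
```

```text
hover bay t 10.17 delta [-0.0347  0.2365  0.0013] rot [-0.0013  0.0045  0.2502] q6 -1.94 w 0.256 pos [ 0.5907 -0.0006  0.1916] F [-0.3  0.7 -4.2]
```

Request:
apply_moves(
  deltas=[
    [-0.003,0.02,0,0,0,0.04,1],
    [-0.008,0.055,0,0,0,0.08,1],
    [-0.013,0.09,0,0,0,0.12,1],
    [-0.019,0.13,0,0,0,0.16,1],
    [-0.025,0.17,0,0,0,0.2,1],
    [-0.03,0.205,0,0,0,0.24,1],
    [-0.034,0.23,0,0,0,0.25,1],
    [-0.034,0.236,0,0,0,0.25,1],
  ],
)

```text
time: 10.83
tool_pos: [0.5435, 0.2374, 0.1855]
tcp_rot: [0.121, -3.134, -0.0]
wrist_force: [-0.7, 0.0, -3.4]
width: 0.262
```

Request:
apply_moves(
  deltas=[
    [0,0,0,0,0,0,1],
    [0,0,0,0,0,0,1],
  ],
)

```text
time: 11.0
tool_pos: [0.545, 0.2333, 0.1866]
tcp_rot: [0.119, -3.135, 0.004]
wrist_force: [0.3, -0.4, -3.9]
width: 0.263
```

```bash
python3 - <<'E'
from h import *
T=vision.read_camera("top")[:,:,::-1]; S=vision.read_camera("scene")[:,:,::-1]
cv2.imwrite("pics/t6.png",T); cv2.imwrite("pics/s6.png",S)
goal((.5482,.2346,.1),4.25,'low')
cv2.imwrite("pics/v6.png",np.hstack([cv2.resize(T[170:270,190:290],(400,400),interpolation=cv2.INTER_CUBIC),cv2.resize(S[150:250,350:450],(400,400),interpolation=cv2.INTER_CUBIC)]))
E
```

```text
low t 11.1 delta [-0.0025  0.0021  0.0876] rot [-0.0014 -0.0022 -0.0008] q6 -1.28 w 0.258 pos [0.546  0.2324 0.1876] F [ 0.3  0.9 -4. ]
```

View pics/v6.png

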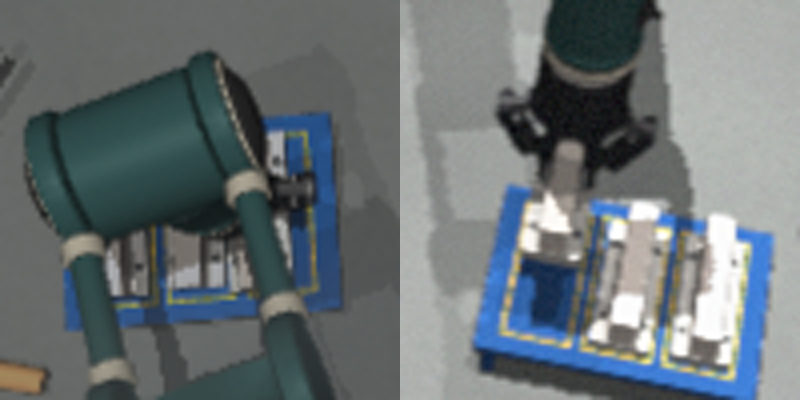

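The spare is upright over the empty bay, aligned with its neighbours. Time to lower it.

Request:
apply_moves(
  deltas=[
    [-0.002,0.001,0.025,0,0,0,1],
    [-0.002,0.001,0.05,0,0,0,1],
    [-0.002,0.001,0.07,0,0,0,1],
    [-0.002,0.001,0.085,0,0,0,1],
    [-0.002,0.001,0.094,0,0,0,1],
    [-0.002,0.001,0.098,0,0,0,1],
    [-0.002,0.001,0.098,0,0,0,1],
    [-0.002,0.001,0.098,0,0,0,1],
  ],
)

```text
time: 11.77
tool_pos: [0.5492, 0.2348, 0.0918]
tcp_rot: [-0.115, 3.138, 0.001]
wrist_force: [0.0, -0.3, -3.0]
width: 0.261
```

```bash
python3 - <<'E'
from h import *
S=vision.read_camera("scene")[:,:,::-1]
cv2.imwrite("pics/s7.png",S)
goal((.5482,.2346,.078),4.25,'low')
c=np.array([.5482,.2346]); a=np.radians(4.25); d=np.array([np.cos(a),np.sin(a)]); n=np.array([-d[1],d[0]])
A=cv2.resize(S[170:250,350:450],(800,640),interpolation=cv2.INTER_CUBIC)[:600]
for L,W,z,col in((.065,.026,.058,(0,255,0)),(.065,.012,.108,(0,0,255)),(.073,.0315,.05,(255,0,255))):
    Q=np.array([np.r_[c+s*d*L+k*n*W,z] for s,k in((1,1),(1,-1),(-1,-1),(-1,1))])
    cv2.polylines(A,[np.int32((proj("scene",Q)-[350,170]+.5)*8)],True,col,1)
cv2.imwrite("pics/v7.png",A)
E
```

```text
low t 11.82 delta [ 0.0015 -0.0004  0.0144] rot [ 0.0006  0.0022 -0.0005] q6 -1.28 w 0.261 pos [0.5496 0.2351 0.0924] F [ 0.2  0.3 -2.7]
```

View pics/v7.png

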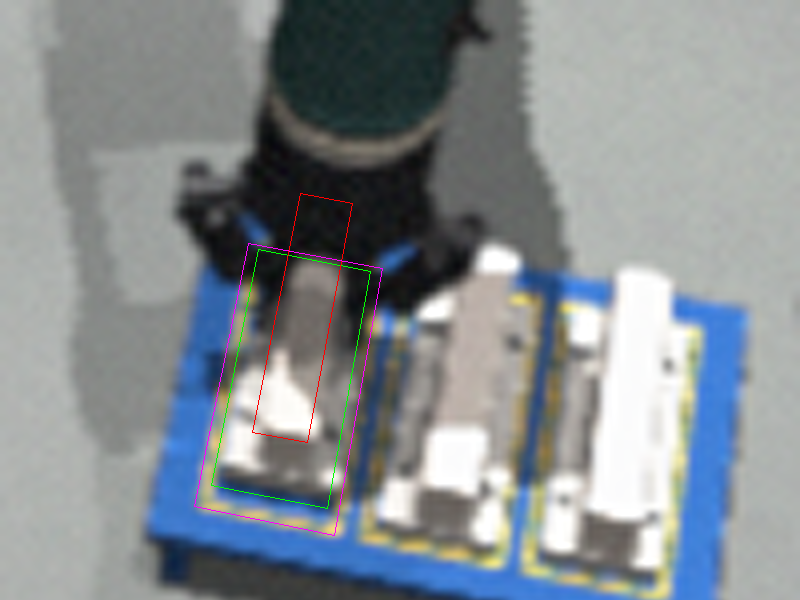

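The spare sits inside its outline; it and the outline are shifted alike by about 1 px from the drawn model, so their relative position is good (foot near edge about (218,488)–(340,507)). Now the slow final lowering.

Request:
apply_moves(
  deltas=[
    [0,0,0.002,0,0,0,1],
    [0,0,0.004,0,0,0,1],
    [0,0,0.006,0,0,0,1],
    [0,0,0.008,0,0,0,1],
    [0,0,0.009,0,0,0,1],
    [0,0,0.01,0,0,0,1],
    [0,0,0.01,0,0,0,1],
  ],
)

```text
time: 12.4
tool_pos: [0.5483, 0.2352, 0.0815]
tcp_rot: [0.117, -3.139, 0.0]
wrist_force: [-2.4, -0.6, 1.0]
width: 0.258
```

Request:
apply_moves(
  deltas=[
    [0,0,0.001,0,0,0,1],
    [0,0,0.002,0,0,0,1],
    [0,0,0.002,0,0,0,1],
  ],
)

```text
time: 12.65
tool_pos: [0.5483, 0.2352, 0.0814]
tcp_rot: [0.117, -3.139, 0.0]
wrist_force: [-8.4, -2.0, 12.5]
width: 0.259
```

It has touched down at 0.0814, just as predicted. I'll ease off the press, open and go up.

Request:
apply_moves(
  deltas=[
    [0,0,-0.002,0,0,0,1],
    [0,0,-0.002,0,0,0,1],
    [0,0,-0.002,0,0,0,0.6],
    [0,0,-0.002,0,0,0,0.42],
    [0,0,-0.002,0,0,0,0.42],
    [0,0,-0.002,0,0,0,0.42],
    [0,0,-0.002,0,0,0,0.42],
  ],
)

```text
time: 13.23
tool_pos: [0.5486, 0.2352, 0.0811]
tcp_rot: [-0.117, 3.139, 0.0]
wrist_force: [-0.3, 0.5, 0.3]
width: 0.582
```

Request:
apply_moves(
  deltas=[
    [0,0,-0.01,0,0,0,0.42],
    [0,0,-0.03,0,0,0,0.42],
    [0,0,-0.06,0,0,0,0.42],
    [0,0,-0.1,0,0,0,0.42],
    [0.03,0,-0.13,0,0,0,0.42],
    [0.07,0,-0.14,0,0,0,0.42],
    [0.11,0,-0.14,0,0,0,0.42],
    [0.14,0,-0.14,0,0,0,0.42],
  ],
)

```text
time: 13.9
tool_pos: [0.4073, 0.2248, 0.2233]
tcp_rot: [-0.116, 3.137, 0.002]
wrist_force: [-1.1, 0.6, -0.2]
width: 0.578
```

Request:
apply_moves(
  deltas=[
    [0,-0.04,0,0,0,0,0.42],
    [0,-0.08,0,0,0,0,0.42],
    [0,-0.12,0,0,0,0,0.42],
    [0,-0.16,0,0,0,0,0.42],
    [0,-0.2,0,0,0,0,0.42],
    [0,-0.22,0,0,0,0,0.42],
    [0,-0.22,0,0,0,0,0.42],
    [0,-0.22,0,0,0,0,0.42],
  ],
)

```text
time: 14.57
tool_pos: [0.4253, 0.0045, 0.2219]
tcp_rot: [-0.111, 3.138, 0.001]
wrist_force: [0.2, 0.6, -0.8]
width: 0.582
```

```bash
python3 - <<'E'
from h import *
T=vision.read_camera("top")[:,:,::-1]; S=vision.read_camera("scene")[:,:,::-1]
cv2.imwrite("pics/t8.png",T); cv2.imwrite("pics/s8.png",S)
T0=cv2.imread("pics/top0.png"); 
rs=lambda I,x,y,w,h,W,H:cv2.resize(I[y:y+h,x:x+w],(W,H),interpolation=cv2.INTER_CUBIC)
cv2.imwrite("pics/v8.png",np.vstack([np.hstack([rs(T,195,185,95,75,380,300),rs(S,360,185,95,75,380,300)]),np.hstack([rs(T,375,110,95,75,380,300),rs(S,180,140,95,75,380,300)])]))
d=cv2.absdiff(T,T0).max(2); print("good inserts diff",np.median(d[200:250,205:247]),np.percentile(d[200:250,205:247],90),"bottle/can",np.percentile(d[140:175,295:350],95))
I=T.astype(int); red=((I[...,2]-I[...,1]>12)&(I[...,2]-I[...,0]>8)).astype(np.uint8)
ys,xs=np.where(red[120:205,385:440]); print("red in box px",len(xs),xs.mean()+385,ys.mean()+120, ys.min()+120, ys.max()+120)
# blade centres of the three inserts at stand row: bright runs
for y in (210,220,230,240):
    w=(I.min(2)[y,200:280]>150).astype(int); e=np.diff(np.r_[0,w,0]); print(y,[(a+200,b+199) for a,b in zip(np.where(e==1)[0],np.where(e==-1)[0])])
print(np.round(status.read_state()["tool_pos"],3),status.read_state()["time"])
E
```

```text
good inserts diff 2.0 2.0 bottle/can 2.0<stdin>:9: RuntimeWarning: Mean of empty slice.
  ret = ret.dtype.type(ret / rcount)
Traceback (most recent call last):
ValueError: zero-size array to reduction operation minimum which has no identity
```

View pics/v8.png

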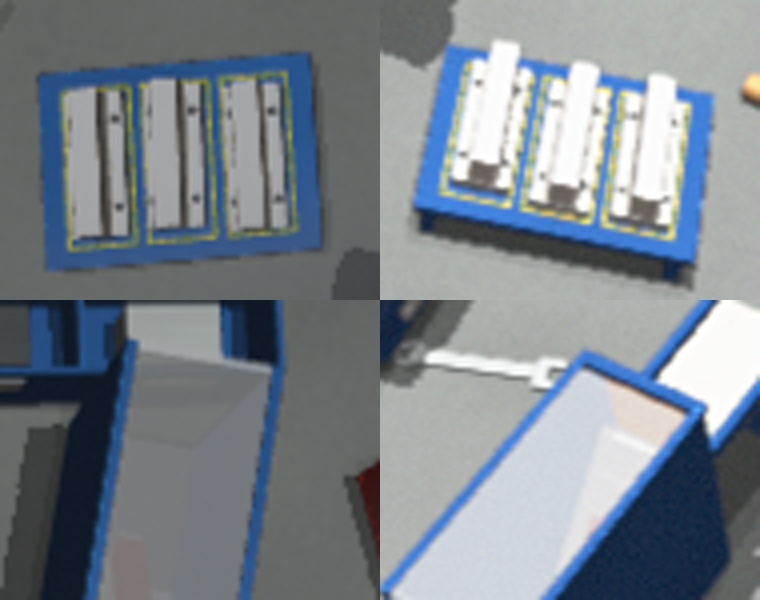

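The spare stands square and centred in its outline ((258,155) left, (490,115) right), with the good inserts unmoved. The red is in the box at about top px (407,178), the same as 7 s ago, so it's at rest. I'll triangulate it to check its depth.

```bash
python3 - <<'E'
from h import *
def redc(n,a,b,box):
    A=cv2.imread(a).astype(int);B=cv2.imread(b).astype(int); x0,y0,x1,y1=box
    D=((A[...,2]-A[...,1])-(B[...,2]-B[...,1]))[y0:y1,x0:x1]
    m=(D>6).astype(np.uint8); k,l,st,ce=cv2.connectedComponentsWithStats(m); i=1+np.argmax(st[1:,4]); print(n,st[i]+[x0,y0,0,0,0],ce[i]+[x0,y0]); return ce[i]+[x0,y0],st[i]+[x0,y0,0,0,0]
ct,_=redc("top","pics/t8.png","pics/top0.png",(385,120,445,205)); cs,_=redc("scene","pics/s8.png","pics/scene0.png",(185,160,270,255))
a=np.radians(-11); R=np.array([[np.cos(a),np.sin(a)],[-np.sin(a),np.cos(a)]])
for z in np.arange(0,.2,.02):
    p,q=ray("top",[ct],z)[0],ray("scene",[cs],z)[0]; print(round(z,2),np.round(R@(p[:2]-[.582,-.279]),3),np.round(R@(q[:2]-[.582,-.279]),3))
for f in("8","4"):
    A=cv2.imread(f"pics/t{f}.png"); print("flap strip colour",f,A[205:212,402].tolist()[::3])
E
```

```text
top [403 169  10  18 138] [407.19565217 177.80434783]
scene [231 194   5   6  15] [232.73333333 196.26666667]
0.0 [ 0.146 -0.016] [ 0.03  -0.073]
0.02 [ 0.141 -0.012] [ 0.04  -0.062]
0.04 [ 0.136 -0.008] [ 0.05  -0.051]
0.06 [ 0.131 -0.004] [ 0.06 -0.04]
0.08 [0.126 0.   ] [ 0.07  -0.029]
0.1 [0.121 0.005] [ 0.08  -0.019]
0.12 [0.116 0.009] [ 0.09  -0.008]
0.14 [0.111 0.013] [0.1   0.003]
0.16 [0.107 0.017] [0.11  0.014]
0.18 [0.102 0.021] [0.12  0.024]
flap strip colour 8 [[139, 88, 53], [47, 51, 67], [85, 85, 86]]
flap strip colour 4 [[141, 88, 51], [43, 48, 65], [83, 84, 85]]
```

```bash
python3 -c "
from workcell import job
print(job.finish_job())"
```

```text
the job is handed in; nothing more can be done
None
```

The job is done and handed in at about 14.6 s, well inside the 64 s limit. I have no verdict, since the hand-in doesn't report one.

**What I did:**
- **Worn insert:** I gripped the red insert near its robot-side end and carried it over the sill. I pushed it blade up through the flap until its middle was past the opening, then let go and it slid in.
- **Spare:** I gripped it at its middle, turned it square with the stand and lowered it slowly into the right-hand bay. It touched down at the height I expected. I then eased off the pressure, opened the jaws and moved the arm clear.

**Last checks:**
- **Spare:** It stands upright inside its yellow outline and looks square with its neighbours. The gripper let go about 1 mm from the bay middle I had measured from the stand.
- **Good inserts, bottle and can:** The top picture around them is unchanged from the start. I did not compare the hammer and wrench, but the arm never came near them.
- **Worn insert:** It has not moved since about 7 s before hand-in. I estimate its middle at roughly 70 to 80 mm below the sill.
- **Flap:** It looks shut in both views, but I judged this by eye and did not measure its angle.

**Disagreements:**
- The scene camera saw only the upper end of the worn insert, so its depth is approximate.
- The two cameras differed by up to about 3 mm, and the yellow-outline colour mask caught only part of the line, so I took the bay position from the stand's outer edges.

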